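# Stack the aluminium beakers on the carrying rack and lock the keeper over them

### The arm

A 6-joint arm with a two-finger parallel gripper is mounted at the origin on the work surface. World frame = base frame: x ahead of the robot, y to its left, z up, the work surface at z = 0. Lengths are in mm, angles in rad, forces in N, time in s.
With the tool pointing down it reaches from about 375 to 975 mm from the base axis. Payload 3.8 kg.
Tool frame: the origin (TCP) lies midway between the tips of the shut fingers; the grasp point (between the pads) lies r.grip_point_offset behind it (r.grip_point_offset is the distance from the TCP to the grasp point, in mm); z points along the fingers, y is the line along which they close (so a half turn about z gives the same grasp; the last joint's range is limited). The gripper opens to 88 mm and grips with 3 to 60 N. Pads are 18 mm wide; open, the fingers measure 123 mm over their backs; the gripper's body (75 mm by 187 mm) begins 45 mm behind the grasp point.
Start: joints at [1.144, 0.264, 1.604, -0, 1.274, -0.037], TCP at [256.5, 624.36, 238.706] pointing down, gripper open.
Joint ranges: [-2.63, 2.63], [-0.94, 2.18], [0.31, 2.57], [-1.31, 4.45], [0, 2.66], [-2.55, 2.55]. Speed limits (rad/s): [2.57, 2.57, 3.14, 3.14, 3.14, 3.14].

### API

Orientations are given as a 3x3 rotation matrix whose columns are the frame's x, y, z axes.
In Python, from station import r, readout, snapshot, camera_info gives the robot as it stands. Calls block until the motion is done:
- r.move_to(position, orientation): joint-space move of the TCP to a pose.
- r.move_straight(position, speed=150, frame=None, f_stop=None): straight line of the TCP; frame=None keeps the orientation; speed is the mean speed in mm/s. With f_stop (N) it stops when the force on the tool has changed by that much, and returns True; else False.
- r.move_joints(angles): joint-space move.
- r.set_gripper(opening, f_grip=None): finger opening in mm; f_grip is the grip in N (None keeps the last); returns when the fingers have stopped.
- r.sleep(seconds).
- r.inverse_kinematics(position, orientation): joint angles nearest the present ones, or None.
- readout.read_state(): the state.
- snapshot(name): name is "scene" or "top" or "wrist"; returns the picture (400x640x3 uint8, blue, green, red); there is no depth.
- camera_info(name): a dict with "camera_matrix" (3x3 intrinsics, pixels), "dist_coeffs" ([k1, k2, p1, p2, k3] as OpenCV has them; the pictures are not rectified), "rvec" (rotation vector, rad) and "tvec" (3), from world to camera coordinates, as OpenCV has them; the wrist camera has in their place "T_tool_cam" (4x4, takes a point from camera to tool coordinates, whose origin is the TCP and whose axes are the flange's). Camera axes: x right, y down, z forward; pixel columns grow to the right and rows downward; lengths in mm; the calibration is good to about 2 mm. A picture is of the moment at which its call begins: read the wrist's pose just before it. camera_info takes no time and is no camera call.
A pose or a line that the arm cannot do raises r.IKError and nothing moves.
- r.finish_job(): hands the job in; it is judged then, once.
The state is a dict: "clock": time; "qpos": joint angles; "dq": joint speeds; "tau": joint torques, N m; "tool_pos": TCP position; "eef_rot": TCP orientation; "ft_force": force on the tool from outside, world axes, zero at the start; "wrist_torque": the same for the moment, N m; "finger_gap": finger opening in mm; "grip_force": force on a finger pad.
Only numpy, scipy, OpenCV 4.12 (cv2) and the standard library are available. Lean on these libraries where they do the work, as an engineer would, in place of code of your own. Each camera call takes 0.05 s, during which the arm holds its last target. There are 200 camera calls.

### The job

Take the loose aluminium beaker and nest it upright, all the way down, into the one standing on the rack, and let go of it. Then pull up the spring plunger's knob, slide the sleeve along the holed tube just to the next hole so that its keeper disc comes over the stack, and let the pin drop fully home there; do not disturb the wooden former, the jar or the pliers. Finish while still holding the knob, with the pin engaged: do not let go of it at the end.

Things in the scene. Friction and masses are not known exactly. Their poses are not given: they have to be found in the camera images.
- rack: Fixed rack, yaw within 0.4 rad. Dark wooden board 15 mm thick, x -55 to +150 mm, y -145 to +145; origin on the table under the beaker seat. Along its y axis at x = +100 mm runs a 30 mm square steel tube, 260 mm long, top face 105 mm above the table, on two posts (at y = -118, +118). In its top: three 14 mm square holes at rack y = -90, 0, +90 mm.
- seat (a point): Centre of the beaker seat, on the board's top (15 mm above the table), inside a wooden ring 6 mm high, 48 mm outside and 39 mm inside diameter. Axes are the rack's. The lower beaker stands here.
- hole_next (a point): Centre of the tube's middle hole, at its top face, 100 mm in rack +x from the seat: the hole that the pin must end in. The pin starts in the hole 90 mm from here in rack -y; the third hole, 90 mm in +y, is not to be used.
- sleeve (a joint): Aluminium sleeve sliding on the tube (42 mm square, top 111 mm above the table, 50 mm long), in m: about 0 at the start (pin in first hole), grows in rack +y; 0.090 = pin over the middle hole, 0.180 = last. Range -0.004 to 0.184. Dry friction 2.5 N, no spring. With the pin down in a hole it has 2 mm play either way.
- plunger (a joint): Vertical spring plunger in the sleeve, in m: 0 = pin fully down (11 mm below the tube's top face), at most 0.018 = pulled up. The pin (10 mm, round end) clears the hole at 0.011 and rides on the tube's top if let down between holes; the spring drives it down, 5 N at 0, 8 N at 0.018. It drops fully into a hole within 2 mm of its centre.
- knob (a point): Centre of the plunger's black knob, an upright cylinder 24 mm in diameter, 30 mm high; with the pin down it is 141 mm above the table, 30 mm above the sleeve's top. Moves with sleeve and plunger. Free room for fingers on its rack -y and +y sides; on its -x side, 21 mm from its axis, rises the keeper's steel strap, to 133 mm above the table.
- keeper (a point): Centre of the underside (128 mm above the table) of the keeper disc, 48 mm diameter, 5 mm thick, on a 30 mm wide strap that reaches 100 mm in rack -x from the sleeve. It starts 90 mm in rack -y of the stack; with the pin in the middle hole it is right over the stack, 13 mm above fully nested beakers.
- cup_low: Aluminium beaker standing loose in the seat. Round, open, 74 mm high; origin at the centre of its underside, z up. Foot 33 mm diameter, widening to 49 mm at 46 mm height, then a shoulder out to 60 mm at 50 mm height and a straight band, 60 mm, from there to the rim. Wall 2.5 mm; 0.11 to 0.23 kg.
- cup_top: The loose aluminium beaker, upright on the table to the left or right of the rack; same shape and origin as cup_low. Fully nested, its shoulder rests on the lower rim: its underside is 26 mm above the lower one's, and 26 mm of its straight band stay free above the lower rim.
- former: Bystander: dark wooden cone-shaped former, 60 mm diameter at the foot, 80 mm high, loose, at the other side of the rack from cup_top; origin at the centre of its underside.
- jar: Bystander: lidded glass jar, 70 mm diameter, 95 mm high, loose; origin at the centre of its underside.
- pliers: Bystander: pliers lying flat, about 170 mm long, 12 mm high, red handles to its -x; origin at the underside of the pivot.

How it is judged (in metres and radians):
On the way, in this order (a step that is already met when the one before it is completed fails the run):
1. the loose beaker is nested fully and upright in the lower one, which stands in its seat, and is let go (horizontal distance between cup_top and cup_low below 0.006 m and z of cup_top in the frame of cup_low between 0.02 and 0.031 m and angle between each of cup_top, cup_low's own z axis and vertical below 0.1 rad and horizontal distance between cup_low and seat below 0.006 m and z of cup_low in the frame of seat below 0.005 m and contact force between the fingers and cup_top below 0.2 N), for 0.3 s.
2. the plunger is pulled up so that the pin clears the hole (value of joint plunger above 0.01 m), for 0.1 s.
At the end, for the whole second after the job is handed in: Sleeve at the middle hole (0.090 m +-3.5 mm), pin within 2 mm of home, fingers on the knob with over 2 N; beakers nested (axes within 6 mm, undersides 20 to 31 mm apart, within 0.1 rad of upright, at rest), lower one in its seat (6 mm; 5 mm in height), upper one let go (all of step 1 and value of joint sleeve between 0.0865 and 0.0935 m and value of joint plunger below 0.002 m and contact force between the fingers and plunger above 2 N and linear speed of cup_top below 0.02 m/s); the arm keeps its last pose, push and grip.
It fails at once if the former is moved more than 30 mm or tipped (distance of former from where it was at the start of the episode above 0.03 m or angle between former's own z axis and vertical above 0.35 rad).
It fails at once if the jar is moved more than 30 mm or tipped (distance of jar from where it was at the start of the episode above 0.03 m or angle between jar's own z axis and vertical above 0.35 rad).
It fails at once if the pliers is moved more than 30 mm or tipped (distance of pliers from where it was at the start of the episode above 0.03 m or angle between pliers's own z axis and vertical above 0.35 rad).
It also fails if it takes over 54 s, if anything falls off the work surface, if the arm or the gripper's body presses on something with over 40 N, if the wrist force passes 120 N, or if a joint passes its speed limit or range.

## Working session

There is one attempt and no reset: what is moved stays moved. The work goes in short steps, each a Python script; the robot and the scene stay as the last script left them, time stands still between calls to the robot, and variables do not carry over. Pictures are saved under pics/ and viewed, at most 10 in all, crops included, and the job is handed in when it is done.

```bash
ls; mkdir -p pics
python3 - <<'E'
from station import r, readout, snapshot, camera_info
import cv2
for n in("scene","top","wrist"):
    cv2.imwrite(f"pics/{n}0.png",snapshot(n))
    print(n,camera_info(n))
print(r.grip_point_offset, readout.read_state())
E
```

```text
pics
scene {'camera_matrix': array([[413.43577476,   0.        , 313.1872387 ],
       [  0.        , 413.43577476, 203.10295194],
       [  0.        ,   0.        ,   1.        ]]), 'dist_coeffs': array([0.03053122, 0.        , 0.        , 0.        , 0.        ]), 'rvec': array([ 1.67895953,  2.08576047, -0.67606712]), 'tvec': array([ 122.42983596, -372.8335215 , 1660.77926731])}
top {'camera_matrix': array([[519.85687953,   0.        , 314.82017499],
       [  0.        , 519.85687953, 192.91056831],
       [  0.        ,   0.        ,   1.        ]]), 'dist_coeffs': array([-0.06742266,  0.        ,  0.        ,  0.        ,  0.        ]), 'rvec': array([ 2.18870517, -2.17896548,  0.09544417]), 'tvec': array([   1.97680034,  572.04779517, 1266.0902617 ])}
wrist {'camera_matrix': array([[324.98793164,   0.        , 316.34791502],
       [  0.        , 324.98793164, 204.44312099],
       [  0.        ,   0.        ,   1.        ]]), 'dist_coeffs': array([-0.06856249,  0.        ,  0.        ,  0.        ,  0.        ]), 'T_tool_cam': array([[-7.72812400e-04, -9.58334700e-01, -2.856
[... 411 characters left out ...]

        1.27374907e+00, -3.69088237e-02]), 'dq': array([-0.00039031, -0.00060011, -0.00452949,  0.00051965, -0.00187284,
       -0.00157787]), 'tau': array([ 1.88409642e-03, -5.02844703e+01, -3.57471013e+01,  7.27111590e-02,
        2.49084318e-02, -1.04233939e-04]), 'tool_pos': array([256.27118824, 623.85337973, 237.70225652]), 'eef_rot': array([[-9.24986404e-01,  3.79999497e-01, -7.31889443e-04],
       [ 3.80000195e-01,  9.24985037e-01, -1.59179311e-03],
       [ 7.21062027e-05, -1.75050512e-03, -9.99998465e-01]]), 'ft_force': array([-0.34338028, -0.30232266,  0.45090757]), 'wrist_torque': array([ 0.00974586,  0.02240305, -0.00893742]), 'grip_force': 0.0, 'finger_gap': 88.03531393661812}
```

View pics/top0.png

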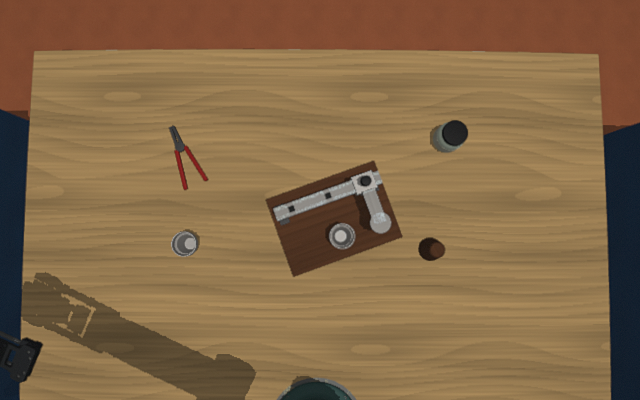

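View pics/scene0.png

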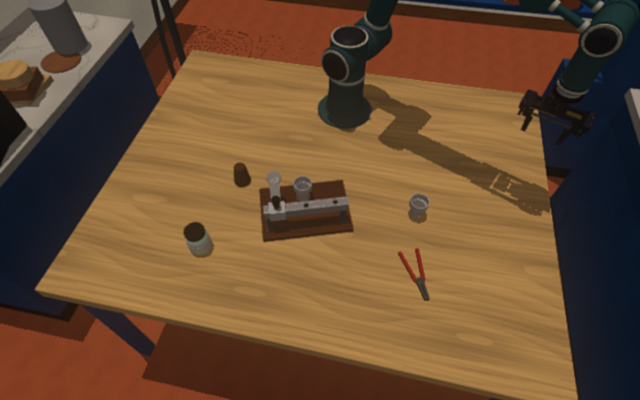

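The top view shows the loose beaker at (185,243), the lower beaker at (341,236), the knob at (365,181), holes at about (328,196) and (291,209), the former at (432,249) and the jar at (450,135). I'll enlarge it.

Run:
```python
import cv2
a=cv2.imread("pics/top0.png")
b=cv2.resize(a[155:285,260:410],None,fx=5,fy=5,interpolation=cv2.INTER_CUBIC)[:, :540+210]
c=cv2.resize(a[223:263,165:205],None,fx=5,fy=5,interpolation=cv2.INTER_CUBIC)
b=b[:600]; b[450:650,550:750]=c[:150+50] if b.shape[0]>=650 else c[:b.shape[0]-450]
cv2.imwrite("pics/crop.png",b[:600])
```

```text
(no output)
```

View pics/crop.png

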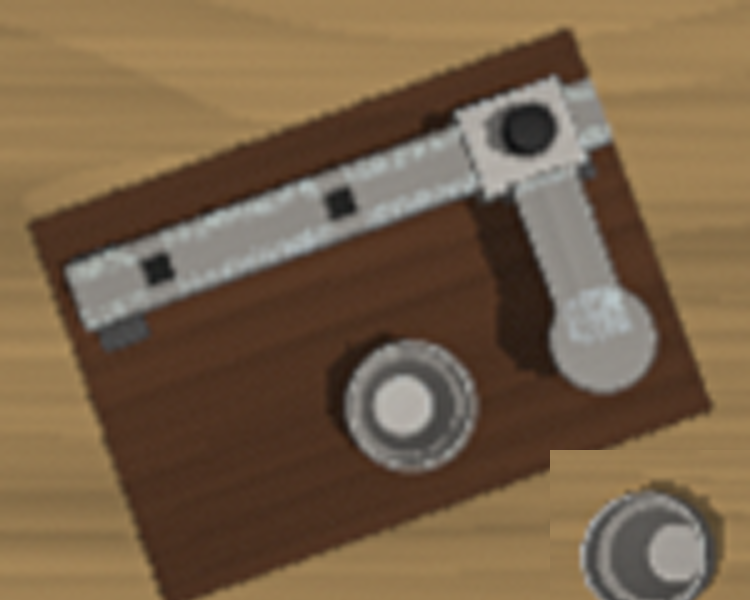

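Crop: holes at (157,268) and (341,202), lower rim centre (411,405), keeper disc (604,340), knob top (529,129), and loose rim about (649,556) in the inset. Next I fit the rack pose to these.

```bash
cat > h.py <<'E'
import numpy as np, cv2
from station import r, readout, snapshot, camera_info
def ray(px, K, D, R, t):
    u=cv2.undistortPoints(np.array([[px]],float),K,D)[0,0]
    return -R.T@t, R.T@np.array([u[0],u[1],1.])
def at_z(px,z,cam="top"):
    c=camera_info(cam); R=cv2.Rodrigues(c["rvec"])[0]
    o,d=ray(px,c["camera_matrix"],c["dist_coeffs"],R,c["tvec"])
    return (o+d*(z-o[2])/d[2])[:2]
def proj(P,cam="top"):
    c=camera_info(cam)
    return cv2.projectPoints(np.array(P,float).reshape(-1,3),c["rvec"],c["tvec"],c["camera_matrix"],c["dist_coeffs"])[0][:,0]
def down(a):  # tool x axis at world angle a, z down, y = z x x
    x=np.array([np.cos(a),np.sin(a),0]); z=np.array([0,0,-1.]); return np.column_stack([x,np.cross(z,x),z])
E
python3 - <<'E'
from h import *
from scipy.optimize import least_squares
f=lambda x,y:((x+.5)/5-.5+260,(y+.5)/5-.5+155)
obs=[((100,90),105,f(157,268)),((100,0),105,f(341,202)),((0,0),89,f(411,405)),((0,-90),133,f(604,340)),((100,-90),156,f(529,129)),
((150,145),15,f(30,222)),((150,-145),15,f(570,30)),((-55,-145),15,f(711,408)),((-55,145),15,f(165,603))]
W=np.array([at_z(p,z) for _,z,p in obs]); M=np.array([m for m,_,_ in obs])
def res(v):
    c,s=np.cos(v[2]),np.sin(v[2]); return (M@np.array([[c,s],[-s,c]])+v[:2]-W)
q=least_squares(lambda v:res(v).ravel(),[W[2][0],W[2][1],0.3],loss='soft_l1',f_scale=2)
print(q.x); print(res(q.x).round(1)); print(W.round(1))
print("loose",at_z(((99.5+.5)/5-.5+165,(106.5+.5)/5-.5+223),74))
print("former",at_z((432,249),60),"jar",at_z((454,132),95),"pliers",at_z((181,150),10))
E
```

```text
[ 4.66351884e+02 -5.85119736e+01  3.48835595e-01]
[[-0.1  0.1]
 [-0.4  0.7]
 [-0.5  0. ]
 [ 0.6  0.2]
 [ 1.2 -1.7]
 [ 0.9  1.9]
 [ 2.1 -0.6]
 [-1.5 -1.3]
 [-3.6  0.5]]
[[ 529.7   60.1]
 [ 560.7  -25. ]
 [ 466.8  -58.5]
 [ 496.5 -143.3]
 [ 589.9 -107.2]
 [ 556.9  127.1]
 [ 654.8 -142.9]
 [ 465.7 -212.3]
 [ 368.7   58.4]]
loose [445.23783985 313.20976023]
former [ 435.26223104 -277.18189571] jar [ 713.34170578 -325.83222258] pliers [680.34580953 343.35755145]
```

```bash
cat >> h.py <<'E'
YAW=0.3488; SEAT=np.array([466.4,-58.5])
def wrist_pose():
    s=readout.read_state(); c=camera_info("wrist"); T=np.eye(4); T[:3,:3]=s["eef_rot"]; T[:3,3]=s["tool_pos"]
    return T@c["T_tool_cam"], c
def wat(px,z,X):
    c=camera_info("wrist"); R=X[:3,:3].T
    o,d=ray(px,c["camera_matrix"],c["dist_coeffs"],R,-R@X[:3,3]); return (o+d*(z-o[2])/d[2])[:2]
def wproj(P,X):
    c=camera_info("wrist"); R=X[:3,:3].T
    return cv2.projectPoints(np.array(P,float).reshape(-1,3),cv2.Rodrigues(R)[0],-R@X[:3,3],c["camera_matrix"],c["dist_coeffs"])[0][:,0]
E
python3 - <<'E'
from h import *
for n,p,a in(("seat",SEAT,YAW+np.pi/2),("loose",(445.2,313.2),YAW+np.pi/2)):
    r.move_to([*p,265],down(a)); r.sleep(.2)
    X,c=wrist_pose(); im=snapshot("wrist"); np.save(n+".npy",X); cv2.imwrite(f"pics/w_{n}.png",im)
    print(n,readout.read_state()["clock"],readout.read_state()["tool_pos"],wproj([*p,89 if n=="seat" else 74],X))
a=cv2.imread("pics/w_seat.png");b=cv2.imread("pics/w_loose.png")
cv2.imwrite("pics/w2.png",np.hstack([a[50:350,120:520],b[50:350,120:520]]))
E
```

```text
seat 2.9333 [466.52406353 -58.1014903  264.94727828] [[315.62621595 184.09318689]]
loose 4.575 [445.70646683 312.30523906 265.1078546 ] [[315.72878642 179.3896924 ]]
```

View pics/w2.png

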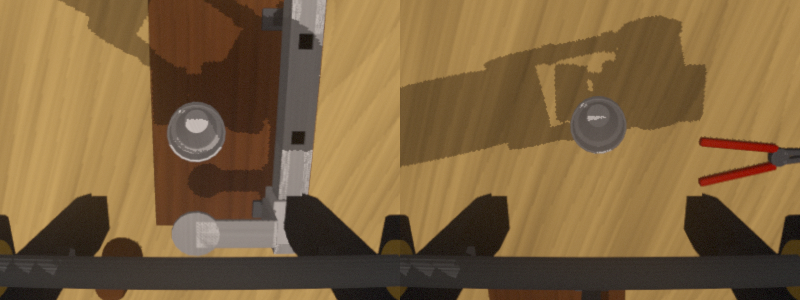

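Wrist views: the lower rim is around (196,131) and the loose rim around (598,124), both within a few mm of prediction. I'll enlarge them to read the rims precisely.

Run:
```python
from h import *
o=[]
for n,p,z in(("seat",SEAT,89),("loose",(445.2,313.2),74)):
    X=np.load(n+".npy"); im=cv2.imread(f"pics/w_{n}.png"); t=np.linspace(0,2*np.pi,60)
    b=cv2.resize(im[140:220,276:356],None,fx=5,fy=5,interpolation=cv2.INTER_CUBIC)
    P=wproj([[p[0]+30*np.cos(k),p[1]+30*np.sin(k),z] for k in t],X)
    for q in P: cv2.circle(b,tuple(int(v) for v in ((q-[276,140]+.5)*5-.5)),1,(0,255,0),-1)
    o.append(b)
cv2.imwrite("pics/rims.png",np.hstack(o))
```

```text
(no output)
```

View pics/rims.png

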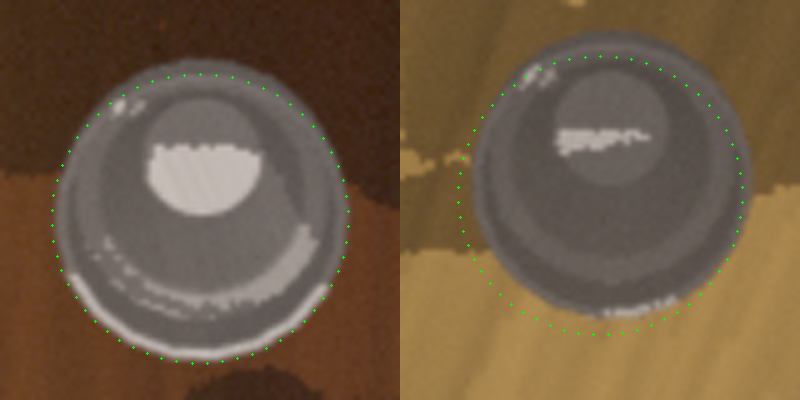

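Run:
```python
from h import *
X=np.load("loose.npy"); p0=wproj([445.2,313.2,74],X)[0]
print(wat(p0+[2.2,-3.4],74,X))
a=cv2.imread("pics/top0.png")
b=cv2.resize(a[223:263,165:205],None,fx=10,fy=10,interpolation=cv2.INTER_CUBIC)
for (x,y),col in(((445.2,313.2),(0,255,0)),(wat(p0+[2.2,-3.4],74,X),(0,0,255))):
    t=np.linspace(0,2*np.pi,80)
    for q in proj([[x+30*np.cos(k),y+30*np.sin(k),74] for k in t]): cv2.circle(b,tuple(int(v) for v in ((q-[165,223]+.5)*10)),1,col,-1)
cv2.imwrite("pics/l.png",b)
```

```text
[446.14026719 317.42382288]
```

View pics/l.png

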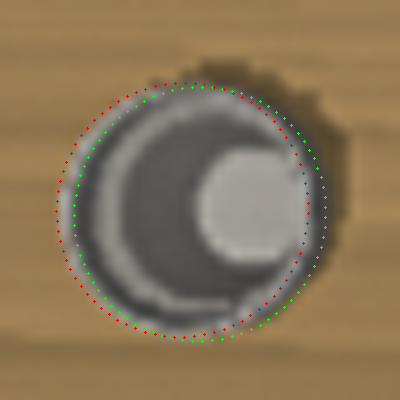

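The red circle, from the wrist measurement (446.0, 317.0), fits the rim. Next is the grasp and lift.

Run:
```python
from h import *
F=down(YAW+np.pi/2); st=lambda:readout.read_state()
r.move_to([446.1,317.1,120],F)
r.move_straight([446.1,317.1,52],speed=80)
r.set_gripper(50,f_grip=25); s=st(); print(s["clock"],s["tool_pos"],s["finger_gap"],s["grip_force"])
r.move_straight([446.1,317.1,200],speed=150)
r.move_to([*SEAT,200],F); r.sleep(.2)
s=st(); print(s["clock"],s["tool_pos"],s["finger_gap"],s["grip_force"],s["ft_force"])
X,c=wrist_pose(); np.save("carry.npy",X); a=snapshot("wrist"); b=snapshot("scene")
cv2.imwrite("pics/carry.png",np.hstack([a[50:350,120:520],cv2.resize(b[120:270,200:400],(400,300))]))
```

```text
6.75 [446.20218642 317.18464637  52.3139676 ] 59.377609853915075 24.993381601088913
9.4833 [466.67049498 -57.56517859 199.98014319] 59.232474791756644 24.99441229752847 [ 0.23233248  0.60797445 -2.49199026]
```

View pics/carry.png

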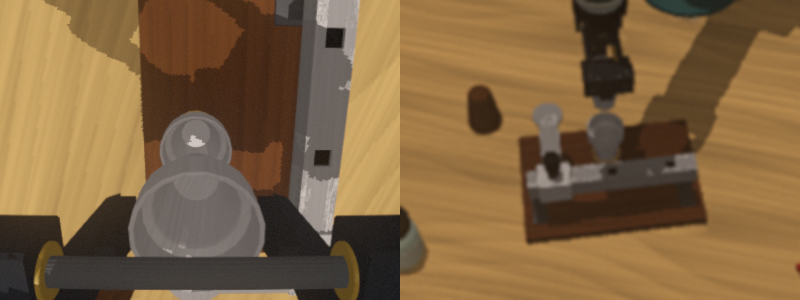

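The beaker is held upright and centred over the lower one. Lowering now.

Run:
```python
from h import *
st=lambda:readout.read_state()
r.move_straight([*SEAT,125],speed=120); r.sleep(.15)
h=r.move_straight([*SEAT,91.5],speed=35,f_stop=5); s=st(); print(h,s["clock"],s["tool_pos"],s["ft_force"])
r.set_gripper(80); r.sleep(.4)
s=st(); print(s["clock"],s["finger_gap"],s["ft_force"])
r.move_straight([*SEAT,265],speed=150); r.sleep(.15)
X,c=wrist_pose(); np.save("nest.npy",X); a=snapshot("wrist"); b=snapshot("scene"); cv2.imwrite("pics/nw.png",a)
cv2.imwrite("pics/nest.png",np.hstack([a[50:350,120:520],cv2.resize(b[160:220,260:340],(400,300))]))
print(readout.read_state()["clock"],wproj([*SEAT,115],X)+[-120,-50])
```

```text
True 11.3583 [466.0326441  -58.4038306   93.09466433] [-0.95860749  0.96341058  4.43170747]
12.25 80.00235507411449 [-0.63999314  0.5408884  -0.70588854]
13.8 [[197.26126612 141.00530977]]
```

View pics/nest.png

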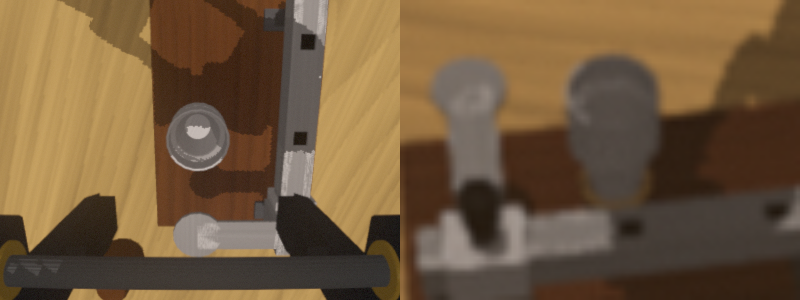

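Nested at the expected height (93.1 against 93.3). Next I grasp the knob, lift it, and probe the play to locate the hole.

```bash
cat >> h.py <<'E'
ex=np.array([np.cos(YAW),np.sin(YAW)]); ey=np.array([-ex[1],ex[0]])
def rk(x,y): return SEAT+ex*x+ey*y
def rep(tag):
    s=readout.read_state(); d=s["tool_pos"][:2]-SEAT; f=s["ft_force"]
    print(tag,"t%.2f"%s["clock"],"rack",(d@ex).round(2),(d@ey).round(2),"z",s["tool_pos"][2].round(2),"f",(f[:2]@ex).round(2),(f[:2]@ey).round(2),f[2].round(2),"gap",s["finger_gap"].round(2),"grip",s["grip_force"].round(1))
E
python3 - <<'E'
from h import *
F=down(YAW)
r.move_to([*rk(100,-90),230],F); r.set_gripper(60)
r.move_straight([*rk(100,-90),123],speed=120); rep("down")
r.set_gripper(15,f_grip=40); rep("grip"); r.sleep(.2)
rep("s")
for y in(-96,-84):
    h=r.move_straight([*rk(100,y),123],speed=8,f_stop=8); rep(f"probe {h}")
r.move_straight([*rk(100,-90),123],speed=20); rep("back")
E
```

```text
Traceback (most recent call last):
  File "h.py", line 29, in rep
    print(tag,"t%.2f"%s["clock"],"rack",(d@ex).round(2),(d@ey).round(2),"z",s["tool_pos"][2].round(2),"f",(f[:2]@ex).round(2),(f[:2]@ey).round(2),f[2].round(2),"gap",s["finger_gap"].round(2),"grip",s["grip_force"].round(1))
                                                                                                                                                                      ^^^^^^^^^^^^^^^^^^^^^
AttributeError: 'float' object has no attribute 'round'
```

```bash
sed -i 's/s\["finger_gap"\].round(2)/round(s["finger_gap"],2)/; s/s\["grip_force"\].round(1)/round(s["grip_force"],1)/' h.py
python3 - <<'E'
from h import *
rep("down")
r.set_gripper(15,f_grip=40); r.sleep(.2)
rep("grip")
for y in(-96,-84):
    h=r.move_straight([*rk(100,y),123],speed=8,f_stop=8); rep(f"probe {h}")
r.move_straight([*rk(100,-90),123],speed=20); rep("back")
E
```

```text
down t16.69 rack 100.67 -90.4 z 123.91 f -0.17 -0.55 -0.01 gap 60.26 grip 0.0
grip t17.54 rack 100.08 -89.98 z 123.21 f -0.06 1.61 1.36 gap 22.93 grip 40.0
probe True t18.07 rack 100.03 -92.33 z 123.18 f 0.04 0.37 4.11 gap 22.71 grip 40.0
probe True t18.72 rack 100.05 -87.91 z 123.16 f 0.33 -0.04 2.51 gap 22.96 grip 40.0
back t18.97 rack 100.06 -89.13 z 123.14 f 0.74 1.75 4.75 gap 22.46 grip 40.0
```

Play midpoint is at −90.1, which confirms the hole position. Now pull, slide 90 mm and lower.

Run:
```python
from h import *
r.move_straight([*rk(100,-90.1),123],speed=20); rep("centre")
r.move_straight([*rk(100,-90.1),137.3],speed=30); r.sleep(.25); rep("up")
r.move_straight([*rk(100,-0.1),137.3],speed=50); r.sleep(.25); rep("slid")
b=snapshot("scene"); t=snapshot("top")
h=r.move_straight([*rk(100,-0.1),123.1],speed=20,f_stop=14); r.sleep(.3); rep(f"low {h}")
w=snapshot("scene")
f=lambda a:cv2.resize(a[150:250,240:360],(360,300),interpolation=cv2.INTER_CUBIC)
cv2.imwrite("pics/end.png",np.hstack([f(b),f(w)]))
```

```text
centre t19.22 rack 100.07 -89.13 z 123.15 f -0.04 1.23 5.2 gap 22.48 grip 40.0
up t20.09 rack 99.92 -89.11 z 135.57 f 5.53 0.43 -7.53 gap 23.15 grip 40.0
slid t22.29 rack 99.83 -0.29 z 135.98 f 4.29 -1.92 -6.77 gap 22.99 grip 40.0
low False t23.55 rack 99.9 -0.18 z 123.25 f 1.21 -2.28 -3.29 gap 22.85 grip 40.0
```

View pics/end.png

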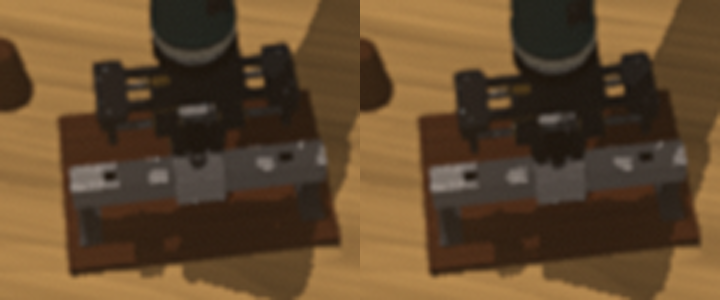

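The sleeve is at the middle hole and the pin has gone down. I'll press down to make sure it is home, then probe sideways gently.

Run:
```python
from h import *
h=r.move_straight([*rk(100,-0.1),119],speed=8,f_stop=9); r.sleep(.2); rep(f"press {h}")
z=readout.read_state()["tool_pos"][2]
for y in(-6,6):
    h=r.move_straight([*rk(100,y),z],speed=8,f_stop=8); rep(f"probe {h}")
r.move_straight([*rk(100,-0.1),z],speed=20); r.sleep(.5); rep("end")
```

```text
press True t24.07 rack 99.95 -0.21 z 123.14 f -0.44 1.2 5.66 gap 22.7 grip 40.0
probe True t24.62 rack 99.95 -2.35 z 123.16 f -0.08 0.89 3.71 gap 22.85 grip 40.0
probe True t25.32 rack 99.92 2.08 z 123.17 f -0.04 0.38 2.84 gap 22.83 grip 40.0
end t26.07 rack 99.94 -0.05 z 123.14 f -0.35 2.41 6.05 gap 22.75 grip 40.0
```

The pin is home: it hits a hard stop at the original height, with ±2.2 mm of play around the middle hole. Handing in.

Run:
```python
from h import *
print(r.finish_job())
```

```text
the job is handed in; nothing more can be done
None
```

I nested the loose beaker in the lower one and let it go. The sleeve is at the middle hole with the pin fully home and the gripper still holding the knob, and I handed the job in at about 26 s (no verdict was returned).

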